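# Dress the tape unwinder spindle

### The job

Load the tape unwinder: put the grey centring hub on the spindle first, then the low cream roll of masking tape round the hub, and last the metal four-armed clamp cap, whose square hole must find the square of the spindle, pressed down past its springs until its arms lie flat on the roll. How far the spindle is turned is not reported, so find it by feel or by eye. Press no harder than needed, never more than 60 N, and leave the other things on the bench where they are.

Things in the scene. Friction and masses are not known exactly. Their poses are not given: they have to be found in the camera images.
- stand: Fixed unwinder stand: grey base plate 130x130x12 mm on the bench, carrying an upright steel spindle. Origin: centre of the plate's underside, z up; x and y along the plate's sides. It moves only between starts.
- seat (a point): On the spindle's axis, at the top of its round flange (92 mm across), 26 mm above the bench; axes as the stand's. Above it the spindle is a round post 20 mm thick up to 26 mm, a square bar 14x14 mm from there to 66 mm, and a pyramid narrowing to 9x9 mm at 72 mm, its top. A brake holds the spindle; it turns only under more than 0.5 N m.
- tip (a point): Top centre of the spindle, 72 mm above the seat; axes as the stand's. The spindle, with its square, is turned about the vertical from the stand's axes by an unknown angle between -0.6 and +0.6 rad, which is in NO reported pose: it must be found by feel or by eye.
- springs (a point): On the spindle's axis, 61 mm above the seat, where two dark leaf springs begin that stand out up to 2.5 mm from opposite faces of the square, down to 42 mm above the seat, sloped at their upper ends. Pushing the cap down over them takes about 4 to 12 N; they hold it by friction wherever it is left.
- hub: Loose grey plastic centring hub, about 0.1 kg: disc 68 mm across and 8 mm thick with a round collar on top, 36 mm across, 22 mm high in all (grip the collar above the disc); bore 22 mm. Origin: centre of its underside, z up. First layer: it goes flat on the flange, origin at the seat.
- tape_roll: Loose cream roll of masking tape lying flat, 0.06 kg, the lower of two rolls: 98 mm across, 36 mm high, wall 12 mm, open middle 74 mm (grip its wall from above, one finger inside). Origin: centre of its underside, z up. Second layer: round the hub, flat on the flange, origin at the seat; fingers less than 13 mm below its top stay above the hub.
- cap: Loose aluminium clamp cap, 0.14 kg: square boss 36x36 mm, 24 mm high (grip it above the arms), square hole 16.6x16.6 mm through it, four arms 8 mm thick at its foot reaching 46 mm out along its x and y axes, as the sides of boss and hole. Origin: centre of its underside, z up; ends 36 mm above the seat. Turned wrong by over 0.2 rad it stops 64 mm or more above the seat; any quarter turn fits alike.
- tape_brown: Bystander: brown roll of tape, taller (105 mm across, 48 mm high), loose, to be left alone. Origin: centre of its underside.
- staple_box: Bystander: small red box 50x85x30 mm, loose, to be left alone. Origin: centre of its underside.
- marker_black: Bystander: marker pen with a black cap, 135 mm long, 19 mm thick, lying loose on the bench, to be left alone. Origin: centre of its underside.
- pine_block: Bystander: pine block 45x90x36 mm, loose, to be left alone. Origin: centre of its underside.

How it is judged:
By the outcome, as a careful person would: the job done as asked, in the order asked, and still so for the second after the job is handed in, with the robot touching nothing.
It also fails if it takes over 72 s, if anything falls off the work surface, if the arm or the gripper's body presses on something with over 40 N, if the wrist force passes 120 N, or if a joint passes its speed limit or range.

### The arm

A 7-joint arm with a two-finger parallel gripper is mounted at the origin on a cart in front of the work surface, level with it; the furniture and walls round the work are solid. World frame = base frame: x ahead of the robot, y to its left, z up, the work surface at z = 0. Lengths are in m, angles in rad, forces in N, time in s.
With the tool pointing down it reaches from about 0.35 to 0.9 m from the base axis. Payload 7.2 kg.
Tool frame: the origin (TCP) lies at the very end of the fingers, on their centre line; the grasp point (between the pads) lies 19 mm behind it; z points along the fingers, y is the line along which they close (so a half turn about z gives the same grasp; the last joint's range is limited). The gripper opens to 88 mm and grips with 3 to 60 N. Pads are 20 mm wide; open, the fingers measure 115 mm over their backs; the gripper's body (75 mm by 178 mm) begins 61 mm behind the grasp point.
Start: joints at [-1.246, 0.411, -0.013, 1.596, 0.006, 1.134, -0.082], TCP at [0.239, 0.577, 0.223] pointing down, gripper open.
Joint ranges: [-2.95, 2.95], [-0.29, 1.99], [-1.47, 1.44], [0.14, 2.54], [-1.03, 4.17], [0.13, 1.85], [-2.86, 2.86]. Speed limits (rad/s): [2.39, 2.39, 3.01, 3.01, 3.14, 3.14, 3.14].

### API

Orientations are given as a unit quaternion [w, x, y, z].
In Python, from cell import manip gives the robot as it stands.
- The arm moves only by the tool jog_arm, never from a script. Its argument "targets" is a list of rows, each an object of numbers: "wx", "wy", "wz": the turn, a rotation vector about the tool's x, y, z in degrees; "x", "y", "z": the shift along the tool's x, y, z in cm; "claw": the opening, from 0 (shut) to 1 (fully open). In form: [{"wx": .., "wy": .., "wz": .., "x": .., "y": .., "z": .., "claw": ..}, ...]. A call has 1 to 8 rows; each row is the pose to reach, as a shift and turn from the pose commanded when the call began, along the tool's axes at that moment; what a row does not reach only later rows make up. A row lasts 1/8 s, in which the tool goes at most 62.5 mm and 10.7 degrees, less where a joint would pass 70% of its speed; a pose out of reach is approached as far as the arm can. A call with a gripper value outside its range is refused whole. The fingers move at their own pace and stop on an object; "squeeze" is the grip in N (left out, the last holds). Time passes only in rows, so rows that repeat a pose let the fingers close. It gives the time, the measured TCP pose, the force, the opening and the grip force at its end, in the units of the state.
- manip.state(): the state, without advancing time (a new reading comes with each control period).
- manip.capture(name): name is "side" or "top" or "wrist"; returns the picture (480x640x3 uint8, red, green, blue); there is no depth.
- manip.camera_params(name): a dict with "K" (3x3 intrinsics, pixels), "extrinsics" (4x4, takes a point from world to camera coordinates); the wrist camera has in their place "mount" (4x4, takes a point from camera to tool coordinates, whose origin is the TCP and whose axes are the flange's). Camera axes: x right, y down, z forward; pixel columns grow to the right and rows downward; lengths in m; the calibration is good to about 2 mm. A picture is of the moment at which its call begins: read the wrist's pose just before it. camera_params takes no time and is no camera call.
- manip.hand_in(): hands the job in; it is judged then, once.
The state is a dict: "clock": time; "joint_pos": joint angles; "qd": joint speeds; "joint_torque": joint torques, N m; "position": TCP position; "ee_rot": TCP orientation; "wrist_force": force on the tool from outside, world axes, zero at the start; "wrist_torque": the same for the moment, N m; "width": opening from 0.0 (shut) to 1.0 (fully open); "grasp_force": force on a finger pad.
Only numpy, scipy, OpenCV 4.12 (cv2) and the standard library are available. Lean on these libraries where they do the work, as an engineer would, in place of code of your own. Each camera call takes 0.05 s, during which the arm holds its last target. There are 200 camera calls.

## Working session

There is one attempt and no reset: what is moved stays moved. The work goes in short steps, Python scripts to look and compute and a tool call to move; the robot and the scene stay as the last step left them, time stands still between calls to the robot, and variables do not carry over. Pictures are saved under pics/ and viewed, at most 10 in all, crops included, and the job is handed in when it is done.

Besides the shell and the picture viewer there is one more tool, called after ">>>" by a JSON object that holds its "name" and its "arguments". jog_arm: Moves the arm, as the interface text tells. Its arguments: {"type":"object","properties":{"targets":{"type":"array"},"squeeze":{"type":"number"}},"required":["targets"]}

```bash
mkdir -p pics; ls
python3 - <<'E'
from cell import manip
import cv2,numpy as np
np.set_printoptions(precision=4,suppress=True)
s=manip.state();print(s)
for n in("side","top","wrist"):
    cv2.imwrite(f"pics/{n}0.png",manip.capture(n)[...,::-1]);print(n,manip.camera_params(n))
E
```

```text
pics
{'clock': 0.0, 'joint_pos': array([-1.2462,  0.4119, -0.0127,  1.597 ,  0.0056,  1.1343, -0.0822]), 'qd': array([-0.0013,  0.0005,  0.0005,  0.0023,  0.0021,  0.0003, -0.0002]), 'joint_torque': array([  0.0005, -58.7949,   0.6421, -29.106 ,  -0.0537,   0.0184,
         0.0001]), 'position': array([0.2391, 0.5769, 0.2218]), 'ee_rot': array([-0.0001,  0.1951,  0.9808, -0.0008]), 'wrist_force': array([ 0.6719, -0.0471,  0.5434]), 'wrist_torque': array([ 0.0251, -0.0066,  0.0398]), 'grasp_force': 0.0, 'width': 0.9977903279917795}
side {'K': array([[437.9577,   0.    , 324.9157],
       [  0.    , 437.9577, 228.5589],
       [  0.    ,   0.    ,   1.    ]]), 'extrinsics': array([[-0.9865, -0.1633,  0.0127,  0.5758],
       [-0.1135,  0.6262, -0.7713,  0.1255],
       [ 0.118 , -0.7623, -0.6363,  0.8367],
       [ 0.    ,  0.    ,  0.    ,  1.    ]])}
top {'K': array([[498.7228,   0.    , 324.2589],
       [  0.    , 498.7228, 236.7374],
       [  0.    ,   0.    ,   1.    ]]), 'extrinsics': array([[ 0.0138, -0.9996,  0.0263, -0.0264],
       [-0.9987, -0.0151, -0.0495,  0.5764],
       [ 0.0499, -0.0256, -0.9984,  1.0554],
       [ 0.    ,  0.    ,  0.    ,  1.    ]])}
wrist {'K': array([[390.6934,   0.    , 315.5967],
       [  0.    , 390.6934, 241.7199],
       [  0.    ,   0.    ,   1.    ]]), 'mount': array([[-0.0003, -0.9628, -0.2703,  0.0741],
       [ 1.    , -0.0002, -0.0004,  0.0005],
       [ 0.0003, -0.2703,  0.9628, -0.1622],
       [ 0.    ,  0.    ,  0.    ,  1.    ]])}
```

View pics/top0.png

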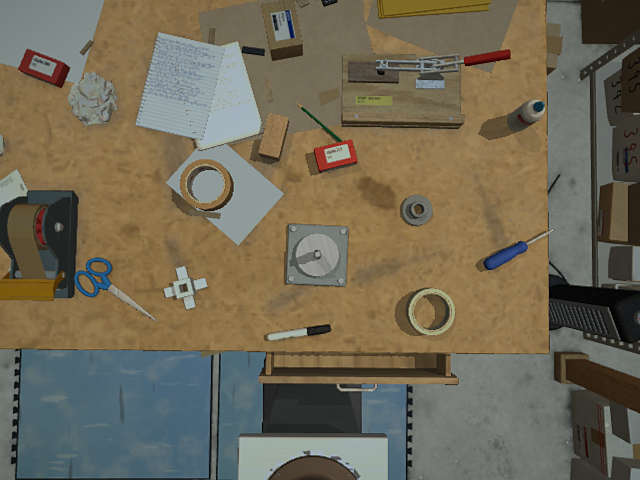

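View pics/side0.png

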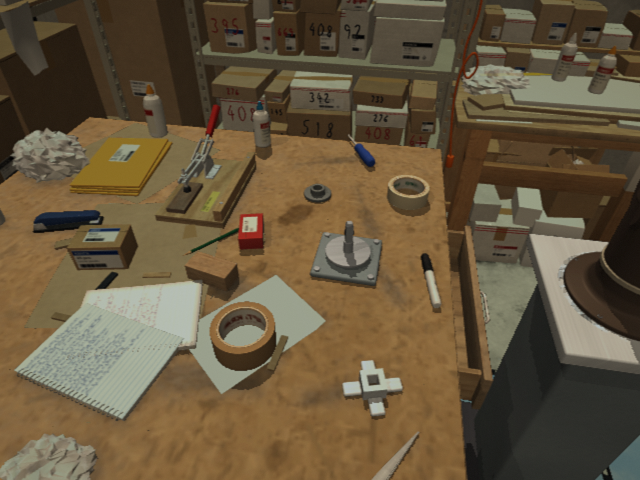

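The top view shows the stand at about (318,255), the hub at (417,210), the cream roll at (431,312) and the cap at (185,287). The bystanders lie clear of these. The side view agrees.

```bash
cat > h.py <<'E'
from cell import manip
import cv2,numpy as np
from scipy.spatial.transform import Rotation as R
np.set_printoptions(precision=4,suppress=True)
def rot(q): return R.from_quat([q[1],q[2],q[3],q[0]])
def tool(s=None):
    s=s or manip.state();T=np.eye(4);T[:3,:3]=rot(s["ee_rot"]).as_matrix();T[:3,3]=s["position"];return T
def campose(n,T=None):
    p=manip.camera_params(n)
    return p["K"],(T@p["mount"] if n=="wrist" else np.linalg.inv(p["extrinsics"]))
def ray(n,uv,z,T=None):
    K,C=campose(n,T);uv=np.atleast_2d(uv).astype(float)
    d=np.c_[uv,np.ones(len(uv))]@np.linalg.inv(K).T@C[:3,:3].T
    return C[:3,3]+d*((z-C[2,3])/d[:,2])[:,None]
def proj(n,P,T=None):
    K,C=campose(n,T);q=np.linalg.inv(C)@np.append(P,1);q=K@q[:3];return q[:2]/q[2]
def delta(P,yaw=None):
    """cm shift in tool axes to put the TCP at P; wz (deg) to bring finger (tool y) line to yaw mod pi"""
    T=tool();d=T[:3,:3].T@(np.array(P)-T[:3,3])*100
    ty=T[:3,1];cur=np.arctan2(ty[1],ty[0]);w=None
    if yaw is not None: w=-np.degrees((yaw-cur+np.pi/2)%np.pi-np.pi/2)
    return d,"wz",w,"curyaw",np.degrees(cur)
def shot(name,fn):
    T=tool();im=manip.capture(name)[...,::-1].copy();cv2.imwrite("pics/"+fn,im);return T,im
E
python3 - <<'E'
from h import *
im=cv2.imread("pics/top0.png");hsv=cv2.cvtColor(im,cv2.COLOR_BGR2HSV)
m0=(hsv[...,1]<75).astype(np.uint8)
def big(x0,y0,x1,y1,m):
    k=np.zeros_like(m);k[y0:y1,x0:x1]=m[y0:y1,x0:x1]
    c=max(cv2.findContours(k,cv2.RETR_EXTERNAL,cv2.CHAIN_APPROX_NONE)[0],key=cv2.contourArea);return c
for nm,b,z,m in(("hub",(395,190,440,232),.008,m0),("stand",(280,215,355,295),.012,m0),("cap",(155,258,215,315),.008,((hsv[...,1]<60)&(hsv[...,2]>150)).astype(np.uint8)),("roll",(400,280,462,340),.036,((hsv[...,1]<85)&(hsv[...,2]>130)).astype(np.uint8))):
    c=big(*b,m);P=ray("top",c[:,0],z)
    r=cv2.minAreaRect((P[:,:2]*1000).astype(np.float32));print(nm,cv2.boundingRect(c),r)
E
```

```text
hub (402, 195, 31, 31) ((638.4204711914062, -219.24420166015625), (65.5307846069336, 65.74688720703125), 0.90343177318573)
stand (286, 224, 63, 63) ((538.0487670898438, -2.5716018676757812), (129.73287963867188, 130.0207061767578), 88.05635833740234)
cap (173, 266, 21, 32) ((476.7076416015625, 285.90618896484375), (61.93770980834961, 36.13683319091797), 16.378219604492188)
roll (409, 288, 46, 47) ((423.12139892578125, -244.92515563964844), (96.04763793945312, 95.0633316040039), 0.3087754249572754)
```

Run:
```python
from h import *
T=tool();print(T[:3,:3])
off=T[:3,0]*.05;
print(delta(np.array([.538,-.0026,.25])-off))
print(delta([.638,-.219,.2]))
```

```text
[[-0.9238  0.3828 -0.0004]
 [ 0.3828  0.9238 -0.0011]
 [-0.0001 -0.0012 -1.    ]]
(array([-54.7993, -42.1159,  -2.7452]), 'wz', None, 'curyaw', np.float64(67.49492759457341))
(array([-67.3204, -58.2745,   2.275 ]), 'wz', None, 'curyaw', np.float64(67.49492759457341))
```

>>> {"name": "jog_arm", "arguments": {"targets": [{"x": -4.9,"y": -3.8,"z": -2.7,"wz": -6},{"x": -9.8,"y": -7.5,"z": -2.7,"wz": -12},{"x": -14.7,"y": -11.3,"z": -2.7,"wz": -18},{"x": -19.6,"y": -15,"z": -2.7,"wz": -22.5},{"x": -24.5,"y": -18.8,"z": -2.7,"wz": -22.5},{"x": -29.4,"y": -22.5,"z": -2.7,"wz": -22.5},{"x": -34.3,"y": -26.3,"z": -2.7,"wz": -22.5},{"x": -39.2,"y": -30,"z": -2.7,"wz": -22.5}]}}

```text
$.targets[0]: bad value
```

Run:
```python
from h import *
T=tool();print(T,manip.state()["clock"],manip.state()["joint_pos"])
off=T[:3,0]*.05;
print(delta(np.array([.538,-.0026,.25])-off,np.pi/2))
```

```text
[[-0.9238  0.3828 -0.0004  0.2391]
 [ 0.3828  0.9238 -0.0011  0.5771]
 [-0.0001 -0.0012 -1.      0.222 ]
 [ 0.      0.      0.      1.    ]] 0.15 [-1.2462  0.4117 -0.0127  1.5968  0.0056  1.1343 -0.0822]
(array([-54.7993, -42.1159,  -2.7452]), 'wz', np.float64(-22.50507240542658), 'curyaw', np.float64(67.49492759457341))
```

>>> {"name": "jog_arm", "arguments": {"targets": [{"wx": 0,"wy": 0,"wz": -6,"x": -4.9,"y": -3.8,"z": -2.7,"claw": 1},{"wx": 0,"wy": 0,"wz": -12,"x": -9.8,"y": -7.5,"z": -2.7,"claw": 1},{"wx": 0,"wy": 0,"wz": -18,"x": -14.7,"y": -11.3,"z": -2.7,"claw": 1},{"wx": 0,"wy": 0,"wz": -22.5,"x": -19.6,"y": -15,"z": -2.7,"claw": 1},{"wx": 0,"wy": 0,"wz": -22.5,"x": -24.5,"y": -18.8,"z": -2.7,"claw": 1},{"wx": 0,"wy": 0,"wz": -22.5,"x": -29.4,"y": -22.5,"z": -2.7,"claw": 1},{"wx": 0,"wy": 0,"wz": -22.5,"x": -34.3,"y": -26.3,"z": -2.7,"claw": 1},{"wx": 0,"wy": 0,"wz": -22.5,"x": -39.2,"y": -30,"z": -2.7,"claw": 1}], "squeeze": 15}}

```text
clock: 1.15
position: [0.4872, 0.1483, 0.2498]
ee_rot: [0.0, 0.0, 1.0, 0.0]
wrist_force: [0.8, 0.1, 0.3]
width: 1.0
grasp_force: 0.0
```

Run:
```python
from h import *
T=tool();print(T,manip.state()["clock"],manip.state()["joint_pos"])
off=T[:3,0]*.05;
print(delta(np.array([.538,-.0026,.25])-off,np.pi/2))
```

```text
[[-1.      0.      0.0003  0.4872]
 [ 0.      1.      0.0002  0.1483]
 [-0.0003  0.0002 -1.      0.2498]
 [ 0.      0.      0.      1.    ]] 1.15 [-0.5518  0.1854  0.1874  1.8473 -0.0384  1.112   1.2203]
(array([-10.0806, -15.0876,  -0.0257]), 'wz', np.float64(-0.0008084565663360826), 'curyaw', np.float64(89.99919154343367))
```

>>> {"name": "jog_arm", "arguments": {"targets": [{"wx": 0,"wy": 0,"wz": 0,"x": -3.4,"y": -5,"z": 0,"claw": 1},{"wx": 0,"wy": 0,"wz": 0,"x": -6.8,"y": -10,"z": 0,"claw": 1},{"wx": 0,"wy": 0,"wz": 0,"x": -10.1,"y": -15.1,"z": 0,"claw": 1},{"wx": 0,"wy": 0,"wz": 0,"x": -10.1,"y": -15.1,"z": 0,"claw": 1}]}}

```text
clock: 1.65
position: [0.5888, -0.0065, 0.2491]
ee_rot: [0.0, 0.004, 1.0, -0.001]
wrist_force: [0.1, 0.0, -0.0]
width: 1.0
grasp_force: 0.0
```

Run:
```python
from h import *
T,im=shot("wrist","w1.png");np.save("T1.npy",T);print(T[:3,3])
uv=proj("wrist",[.538,-.0026,.098],T);print(uv)
u,v=uv.astype(int);print(delta([.638,-.219,.15]))
c=im[max(v-75,0):v+75,u-100:u+100];print(max(v-75,0),u-100);cv2.imwrite("pics/w1c.png",cv2.resize(c,None,fx=4,fy=4,interpolation=cv2.INTER_CUBIC))
```

```text
[ 0.5888 -0.0065  0.2491]
[319.9828 162.5116]
(array([ -5.1279, -21.5431,   9.9127]), 'wz', None, 'curyaw', np.float64(89.74477988148536))
87 219
```

View pics/w1c.png

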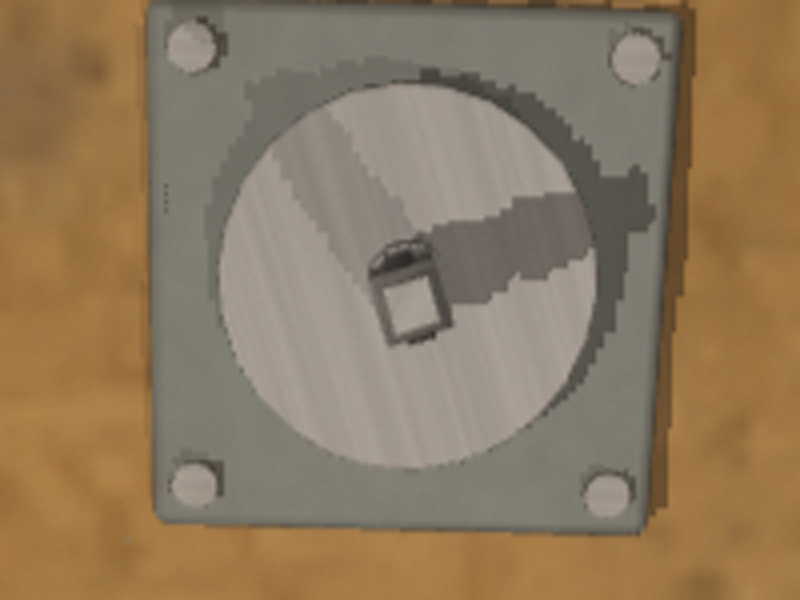

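The crop shows the spindle from above: bright tip square centred near (412,306) in the crop, turned about 16°, and the round flange centred near (408,275). I'll measure it by mask.

Run:
```python
from h import *
T=np.load("T1.npy");im=cv2.imread("pics/w1.png")
g=cv2.cvtColor(im,cv2.COLOR_BGR2GRAY)
S=8;x0,y0=305,146
c=cv2.resize(g[y0:y0+34,x0:x0+36],None,fx=S,fy=S,interpolation=cv2.INTER_CUBIC)
def meas(m,z):
    n,l,st,ce=cv2.connectedComponentsWithStats(m.astype(np.uint8))
    k=l[int((163.5-y0)*S),int((322-x0)*S)]
    cs=cv2.findContours((l==k).astype(np.uint8),cv2.RETR_EXTERNAL,cv2.CHAIN_APPROX_NONE)[0][0][:,0]
    P=ray("wrist",(cs+.5)/S-.5+[x0,y0],z,T)[:,:2]*1000
    return cv2.minAreaRect(P.astype(np.float32)),P.mean(0)
for t in(130,145,155): print(t,meas(c>t,.098))
# flange ellipse: from hand points
pts=np.array([[218,275],[408,468],[598,275],[405,83],[275,150],[270,412],[540,412],[545,145]])/4.+[219,87]-.375
P=ray("wrist",pts,.026,T)[:,:2]*1000
print(cv2.minEnclosingCircle(P.astype(np.float32)),cv2.fitEllipse(P.astype(np.float32)))
cc=np.array([[150,5],[682,10],[643,532],[155,520]])/4.+[219,87]
Q=ray("wrist",cc,.012,T)[:,:2]*1000;print(Q.mean(0),Q)
```

```text
130 (((538.4402465820312, -1.514695167541504), (9.19808292388916, 9.036669731140137), 15.19404411315918), array([538.3478,  -1.5626]))
145 (((538.3663330078125, -1.5172748565673828), (8.70432186126709, 8.598033905029297), 15.751243591308594), array([538.27  ,  -1.5568]))
155 (((538.3959350585938, -1.488783836364746), (8.018820762634277, 8.369867324829102), 17.434450149536133), array([538.7038,  -0.7114]))
((538.6256103515625, -1.5064356327056885), 45.92913055419922) ((538.6158447265625, -1.3964431285858154), (89.70267486572266, 91.99656677246094), 34.86737823486328)
[538.474   -1.1068] [[474.0685 -62.3269]
 [476.2435  64.8751]
 [603.862   60.1939]
 [599.722  -67.1692]]
```

>>> {"name": "jog_arm", "arguments": {"targets": [{"wx": 0,"wy": 0,"wz": 0,"x": 0,"y": -5.4,"z": 2,"claw": 1},{"wx": 0,"wy": 0,"wz": 0,"x": 0,"y": -10.8,"z": 4,"claw": 1},{"wx": 0,"wy": 0,"wz": 0,"x": 0,"y": -16.2,"z": 7,"claw": 1},{"wx": 0,"wy": 0,"wz": 0,"x": -5,"y": -21.5,"z": 10,"claw": 1},{"wx": 0,"wy": 0,"wz": 0,"x": -5,"y": -21.5,"z": 10,"claw": 1},{"wx": 0,"wy": 0,"wz": 0,"x": -5,"y": -21.5,"z": 10,"claw": 1}]}}

```text
clock: 2.45
position: [0.6374, -0.2145, 0.1487]
ee_rot: [-0.001, -0.0, 1.0, 0.0]
wrist_force: [-0.1, -0.1, 0.3]
width: 0.997
grasp_force: 0.0
```

Run:
```python
from h import *
T,im=shot("wrist","w2.png");np.save("T2.npy",T);print(T[:3,3])
print(proj("wrist",[.638,-.219,.022],T),delta([.638,-.219,.012],np.pi/2))
hsv=cv2.cvtColor(im,cv2.COLOR_BGR2HSV);m=(hsv[...,1]<75).astype(np.uint8)
c=max(cv2.findContours(m,cv2.RETR_EXTERNAL,cv2.CHAIN_APPROX_NONE)[0],key=cv2.contourArea)
print(cv2.boundingRect(c),cv2.minEnclosingCircle((ray("wrist",c[:,0],.008,T)[:,:2]*1000).astype(np.float32)))
```

```text
[ 0.6374 -0.2145  0.1487]
[309.0323 233.6159] (array([-0.0659, -0.5448, 13.7554]), 'wz', np.float64(0.08628421690569527), 'curyaw', np.float64(90.0862842169057))
(0, 328, 640, 152) ((861.5703125, -214.56863403320312), 306.13177490234375)
```

View pics/w2.png

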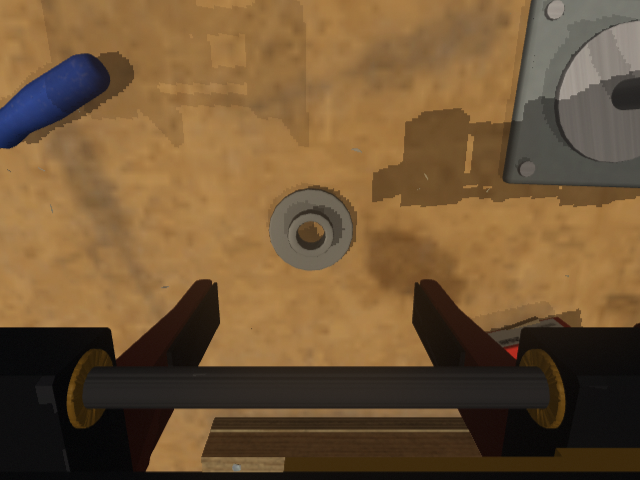

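Hub disc at about (311,230) and collar at (310,233), between the fingers and with nothing near them.

Run:
```python
from h import *
T=np.load("T2.npy");im=cv2.imread("pics/w2.png")
hsv=cv2.cvtColor(im,cv2.COLOR_BGR2HSV);m=np.zeros((480,640),np.uint8);m[175:285,255:370]=hsv[175:285,255:370,1]<75
c=max(cv2.findContours(m,cv2.RETR_EXTERNAL,cv2.CHAIN_APPROX_NONE)[0],key=cv2.contourArea)
print(cv2.minAreaRect((ray("wrist",c[:,0],.008,T)[:,:2]*1000).astype(np.float32)))
print(ray("wrist",[[310,233]],.022,T))
print(delta([.638,-.219,.009],np.pi/2))
```

```text
((638.9429321289062, -218.18458557128906), (65.96444702148438, 65.83776092529297), 86.38654327392578)
[[ 0.6375 -0.2183  0.022 ]]
(array([-0.0661, -0.5452, 14.0554]), 'wz', np.float64(0.08628421690569527), 'curyaw', np.float64(90.0862842169057))
```

>>> {"name": "jog_arm", "arguments": {"targets": [{"wx": 0,"wy": 0,"wz": 0,"x": 0,"y": -0.2,"z": 4,"claw": 1},{"wx": 0,"wy": 0,"wz": 0,"x": 0,"y": -0.2,"z": 8,"claw": 1},{"wx": 0,"wy": 0,"wz": 0,"x": 0,"y": -0.2,"z": 10.5,"claw": 1},{"wx": 0,"wy": 0,"wz": 0,"x": 0,"y": -0.2,"z": 10.5,"claw": 0.7},{"wx": 0,"wy": 0,"wz": 0,"x": 0,"y": -0.2,"z": 10.5,"claw": 0.7}]}}

```text
clock: 3.12
position: [0.6385, -0.2169, 0.0467]
ee_rot: [0.001, -0.001, 1.0, -0.0]
wrist_force: [0.1, -0.2, -0.1]
width: 0.81
grasp_force: 0.0
```

>>> {"name": "jog_arm", "arguments": {"targets": [{"wx": 0,"wy": 0,"wz": 0,"x": 0,"y": -0.1,"z": 2,"claw": 0.6},{"wx": 0,"wy": 0,"wz": 0,"x": 0,"y": -0.1,"z": 3.3,"claw": 0.6},{"wx": 0,"wy": 0,"wz": 0,"x": 0,"y": -0.1,"z": 3.3,"claw": 0.5},{"wx": 0,"wy": 0,"wz": 0,"x": 0,"y": -0.1,"z": 3.3,"claw": 0.3},{"wx": 0,"wy": 0,"wz": 0,"x": 0,"y": -0.1,"z": 3.3,"claw": 0.3},{"wx": 0,"wy": 0,"wz": 0,"x": 0,"y": -0.1,"z": 3.3,"claw": 0.3}], "squeeze": 15}}

```text
clock: 3.88
position: [0.6377, -0.2189, 0.0119]
ee_rot: [0.0, 0.0, 1.0, -0.0]
wrist_force: [0.3, 0.1, -1.4]
width: 0.407
grasp_force: 15.0
```

>>> {"name": "jog_arm", "arguments": {"targets": [{"wx": 0,"wy": 0,"wz": 0,"x": 0,"y": 0,"z": -4,"claw": 0.3},{"wx": 0,"wy": 0,"wz": 0,"x": 0,"y": 0,"z": -9,"claw": 0.3},{"wx": 0,"wy": 0,"wz": 0,"x": 0,"y": 3,"z": -13,"claw": 0.3},{"wx": 0,"wy": 0,"wz": 0,"x": 3,"y": 8,"z": -13,"claw": 0.3},{"wx": 0,"wy": 0,"wz": 0,"x": 6,"y": 13,"z": -13,"claw": 0.3},{"wx": 0,"wy": 0,"wz": 0,"x": 10,"y": 18,"z": -13,"claw": 0.3},{"wx": 0,"wy": 0,"wz": 0,"x": 10,"y": 21.6,"z": -13,"claw": 0.3},{"wx": 0,"wy": 0,"wz": 0,"x": 10,"y": 21.6,"z": -13,"claw": 0.3}]}}

```text
clock: 4.88
position: [0.5374, 0.001, 0.1421]
ee_rot: [0.0, -0.003, 1.0, 0.001]
wrist_force: [0.3, -0.6, -1.1]
width: 0.405
grasp_force: 15.0
```

>>> {"name": "jog_arm", "arguments": {"targets": [{"wx": 0,"wy": 0,"wz": 0,"x": 0,"y": 0,"z": 0,"claw": 0.3},{"wx": 0,"wy": 0,"wz": 0,"x": 0,"y": 0,"z": 0,"claw": 0.3}]}}

```text
clock: 5.12
position: [0.5378, -0.0043, 0.1417]
ee_rot: [0.0, 0.001, 1.0, -0.0]
wrist_force: [-0.8, 0.7, -2.0]
width: 0.408
grasp_force: 15.0
```

Run:
```python
from h import *
T,im=shot("wrist","w3.png");np.save("T3.npy",T);print(T)
P=T@np.array([0,0,-.01,1]);print("pred collar top",proj("wrist",P[:3],T),"tip",proj("wrist",[.5384,-.0015,.098],T))
print(delta([.5384,-.0015,.135],np.pi/2))
```

```text
[[-1.      0.0022  0.0002  0.5378]
 [ 0.0022  1.     -0.0006 -0.0043]
 [-0.0002 -0.0006 -1.      0.1417]
 [ 0.      0.      0.      1.    ]]
pred collar top [314.5479 312.1373] tip [319.831  270.5553]
(array([-0.067 ,  0.273 ,  0.6616]), 'wz', np.float64(-0.127770003143753), 'curyaw', np.float64(89.87222999685625))
```

View pics/w3.png

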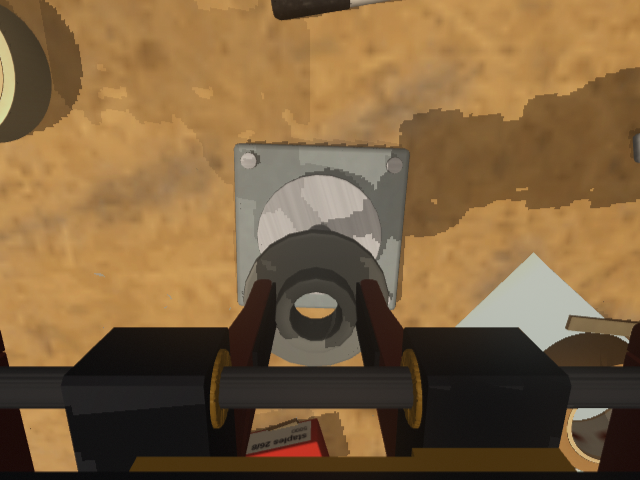

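The bore appears at (316,312), where I predicted it, so the hub is centred in the grip.

>>> {"name": "jog_arm", "arguments": {"targets": [{"wx": 0,"wy": 0,"wz": 0,"x": 0,"y": 0,"z": 1,"claw": 0.3},{"wx": 0,"wy": 0,"wz": 0,"x": 0,"y": 0,"z": 1,"claw": 0.3},{"wx": 0,"wy": 0,"wz": 0,"x": 0,"y": 0,"z": 1,"claw": 0.3},{"wx": 0,"wy": 0,"wz": 0,"x": 0,"y": 0,"z": 1,"claw": 0.3}]}}

```text
clock: 5.68
position: [0.5377, -0.0029, 0.1317]
ee_rot: [0.0, 0.0, 1.0, 0.0]
wrist_force: [0.3, -0.3, -1.1]
width: 0.407
grasp_force: 15.0
```

>>> {"name": "jog_arm", "arguments": {"targets": [{"wx": 0,"wy": 0,"wz": 0,"x": -0.1,"y": 0.15,"z": 0,"claw": 0.3},{"wx": 0,"wy": 0,"wz": 0,"x": -0.1,"y": 0.15,"z": 1.5,"claw": 0.3},{"wx": 0,"wy": 0,"wz": 0,"x": -0.1,"y": 0.15,"z": 3,"claw": 0.3},{"wx": 0,"wy": 0,"wz": 0,"x": -0.1,"y": 0.15,"z": 4.5,"claw": 0.3},{"wx": 0,"wy": 0,"wz": 0,"x": -0.1,"y": 0.15,"z": 6,"claw": 0.3},{"wx": 0,"wy": 0,"wz": 0,"x": -0.1,"y": 0.15,"z": 6,"claw": 0.3}]}}

```text
clock: 6.42
position: [0.5376, -0.0014, 0.07]
ee_rot: [-0.001, 0.0, 1.0, -0.0]
wrist_force: [0.4, 1.3, -1.2]
width: 0.407
grasp_force: 15.0
```

>>> {"name": "jog_arm", "arguments": {"targets": [{"wx": 0,"wy": 0,"wz": 0,"x": 0,"y": 0,"z": 0.5,"claw": 0.3},{"wx": 0,"wy": 0,"wz": 0,"x": 0,"y": 0,"z": 1,"claw": 0.3},{"wx": 0,"wy": 0,"wz": 0,"x": 0,"y": 0,"z": 1.2,"claw": 0.3},{"wx": 0,"wy": 0,"wz": 0,"x": 0,"y": 0,"z": 1.2,"claw": 0.3}]}}

```text
clock: 6.92
position: [0.538, -0.0014, 0.0594]
ee_rot: [-0.001, 0.0, 1.0, -0.0]
wrist_force: [-3.4, -2.3, -1.0]
width: 0.411
grasp_force: 15.0
```

>>> {"name": "jog_arm", "arguments": {"targets": [{"wx": 0,"wy": 0,"wz": 0,"x": 0.05,"y": -0.03,"z": 0.7,"claw": 0.3},{"wx": 0,"wy": 0,"wz": 0,"x": 0.05,"y": -0.03,"z": 1.4,"claw": 0.3},{"wx": 0,"wy": 0,"wz": 0,"x": 0.05,"y": -0.03,"z": 1.9,"claw": 0.3},{"wx": 0,"wy": 0,"wz": 0,"x": 0.05,"y": -0.03,"z": 1.9,"claw": 0.3}]}}

```text
clock: 7.42
position: [0.5375, -0.0016, 0.0398]
ee_rot: [-0.001, 0.0, 1.0, -0.0]
wrist_force: [-3.5, -0.8, -3.6]
width: 0.408
grasp_force: 15.0
```

>>> {"name": "jog_arm", "arguments": {"targets": [{"wx": 0,"wy": 0,"wz": 0,"x": 0,"y": 0,"z": 0.15,"claw": 0.3},{"wx": 0,"wy": 0,"wz": 0,"x": 0,"y": 0,"z": 0.15,"claw": 0.65},{"wx": 0,"wy": 0,"wz": 0,"x": 0,"y": 0,"z": 0.15,"claw": 0.65},{"wx": 0,"wy": 0,"wz": 0,"x": 0,"y": 0,"z": -3,"claw": 0.65},{"wx": 0,"wy": 0,"wz": 0,"x": 0,"y": 0,"z": -8,"claw": 0.65},{"wx": 0,"wy": 0,"wz": 0,"x": 2,"y": -4,"z": -12,"claw": 0.65},{"wx": 0,"wy": 0,"wz": 0,"x": 5,"y": -8,"z": -14,"claw": 0.65},{"wx": 0,"wy": 0,"wz": 0,"x": 7,"y": -13,"z": -14,"claw": 0.65}]}}

```text
clock: 8.43
position: [0.4691, -0.1324, 0.1831]
ee_rot: [0.003, -0.001, 1.0, 0.0]
wrist_force: [0.0, -1.3, -0.9]
width: 0.655
grasp_force: 0.0
```

>>> {"name": "jog_arm", "arguments": {"targets": [{"wx": 0,"wy": 0,"wz": 0,"x": 2,"y": -5,"z": 0,"claw": 0.4},{"wx": 0,"wy": 0,"wz": 0,"x": 4.5,"y": -7,"z": 1,"claw": 0.4},{"wx": 0,"wy": 0,"wz": 0,"x": 4.5,"y": -7,"z": 2,"claw": 0.4},{"wx": 0,"wy": 0,"wz": 0,"x": 4.5,"y": -7,"z": 2,"claw": 0.4},{"wx": 0,"wy": 0,"wz": 0,"x": 4.5,"y": -7,"z": 2,"claw": 0.4},{"wx": 0,"wy": 0,"wz": 0,"x": 4.5,"y": -7,"z": 2,"claw": 0.4}]}}

```text
clock: 9.18
position: [0.4239, -0.201, 0.1609]
ee_rot: [0.0, -0.001, 1.0, -0.0]
wrist_force: [0.4, 0.5, -1.1]
width: 0.403
grasp_force: 0.0
```

Run:
```python
from h import *
T,im=shot("wrist","w4.png");np.save("T4.npy",T);print(T[:3,3],manip.state()["clock"],manip.state()["width"])
print(proj("wrist",[.423,-.245,.036],T))
im2=manip.capture("side");a=np.array([proj("side",[.538,-.0015,.05])]).astype(int)[0];c=im2[a[1]-50:a[1]+50,a[0]-65:a[0]+65,::-1]
c=cv2.resize(c,None,fx=4,fy=4);w=im[:, :]; o=np.zeros((480,800,3),np.uint8);o[:300,:390]=cv2.resize(c,(390,300));o[:300,400:800]=cv2.resize(w,(400,300));cv2.imwrite("pics/c4.png",o)
```

```text
[ 0.4239 -0.201   0.1609] 9.225 0.40019167449237464
[256.9666 231.9628]
```

View pics/c4.png

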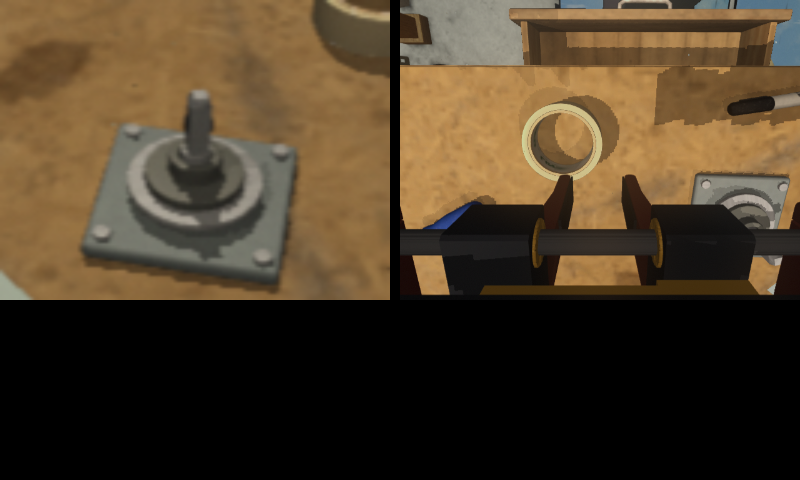

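The hub sits flat on the flange. The roll shows at about (259,226) in the wrist picture.

Run:
```python
from h import *
T=np.load("T4.npy");im=cv2.imread("pics/w4.png")
hsv=cv2.cvtColor(im,cv2.COLOR_BGR2HSV);k=hsv[135:300,180:345]
m=np.zeros((480,640),np.uint8);m[135:300,180:345]=(k[...,1]<110)&(k[...,2]>150)
c=max(cv2.findContours(m,cv2.RETR_EXTERNAL,cv2.CHAIN_APPROX_NONE)[0],key=cv2.contourArea)
P=ray("wrist",c[:,0],.036,T)[:,:2]*1000
print(cv2.boundingRect(c),cv2.minEnclosingCircle(P.astype(np.float32)),cv2.fitEllipse(P.astype(np.float32)))
```

```text
(195, 165, 129, 125) ((422.00579833984375, -243.6306915283203), 48.973297119140625) ((421.22015380859375, -243.62791442871094), (89.0431137084961, 91.16834259033203), 177.8241424560547)
```

>>> {"name": "jog_arm", "arguments": {"targets": [{"wx": 0,"wy": 0,"wz": 0,"x": 0.2,"y": 0,"z": 4,"claw": 0.35},{"wx": 0,"wy": 0,"wz": 0,"x": 0.2,"y": 0,"z": 8,"claw": 0.35},{"wx": 0,"wy": 0,"wz": 0,"x": 0.2,"y": 0,"z": 11,"claw": 0.35},{"wx": 0,"wy": 0,"wz": 0,"x": 0.2,"y": 0,"z": 13.6,"claw": 0.35},{"wx": 0,"wy": 0,"wz": 0,"x": 0.2,"y": 0,"z": 13.6,"claw": 0.35},{"wx": 0,"wy": 0,"wz": 0,"x": 0.2,"y": 0,"z": 13.6,"claw": 0.05},{"wx": 0,"wy": 0,"wz": 0,"x": 0.2,"y": 0,"z": 13.6,"claw": 0.05},{"wx": 0,"wy": 0,"wz": 0,"x": 0.2,"y": 0,"z": 13.6,"claw": 0.05}], "squeeze": 15}}

```text
clock: 10.28
position: [0.4217, -0.2017, 0.0256]
ee_rot: [0.001, -0.0, 1.0, -0.0]
wrist_force: [-1.2, 1.1, 6.1]
width: 0.117
grasp_force: 15.2
```

>>> {"name": "jog_arm", "arguments": {"targets": [{"wx": 0,"wy": 0,"wz": 0,"x": 0,"y": 0,"z": -4,"claw": 0.05},{"wx": 0,"wy": 0,"wz": 0,"x": 0,"y": 0,"z": -9,"claw": 0.05},{"wx": 0,"wy": 0,"wz": 0,"x": -1,"y": 2,"z": -13,"claw": 0.05},{"wx": 0,"wy": 0,"wz": 0,"x": -3.5,"y": 7,"z": -13,"claw": 0.05},{"wx": 0,"wy": 0,"wz": 0,"x": -6,"y": 12,"z": -13,"claw": 0.05},{"wx": 0,"wy": 0,"wz": 0,"x": -8.5,"y": 17,"z": -13,"claw": 0.05},{"wx": 0,"wy": 0,"wz": 0,"x": -11,"y": 22,"z": -13,"claw": 0.05},{"wx": 0,"wy": 0,"wz": 0,"x": -11.6,"y": 24.2,"z": -13,"claw": 0.05}]}}

```text
clock: 11.28
position: [0.5381, 0.0442, 0.1549]
ee_rot: [0.0, -0.002, 1.0, 0.0]
wrist_force: [-0.9, -1.0, 0.0]
width: 0.117
grasp_force: 15.2
```

>>> {"name": "jog_arm", "arguments": {"targets": [{"wx": 0,"wy": 0,"wz": 0,"x": 0,"y": 0,"z": 0,"claw": 0.05},{"wx": 0,"wy": 0,"wz": 0,"x": 0,"y": 0,"z": 0,"claw": 0.05},{"wx": 0,"wy": 0,"wz": 0,"x": 0,"y": 0,"z": 0,"claw": 0.05},{"wx": 0,"wy": 0,"wz": 0,"x": 0,"y": 0,"z": 0,"claw": 0.05}]}}

```text
clock: 11.78
position: [0.5369, 0.0393, 0.1549]
ee_rot: [0.0, 0.001, 1.0, -0.0]
wrist_force: [-0.8, -0.1, -1.2]
width: 0.117
grasp_force: 15.2
```

Run:
```python
from h import *
T,im=shot("wrist","w5.png");np.save("T5.npy",T);s=manip.state();print(T,s["clock"],s["wrist_force"],s["wrist_torque"],s["width"])
P=T@np.array([0,-.042,-.0105,1]);print("pred roll top centre",proj("wrist",P[:3],T),P)
```

```text
[[-1.      0.0018  0.0002  0.5369]
 [ 0.0018  1.     -0.      0.0393]
 [-0.0002 -0.     -1.      0.1549]
 [ 0.      0.      0.      1.    ]] 11.825 [ 0.3401 -0.1424 -0.1169] [0.0408 0.0132 0.0489] 0.11754703030739211
pred roll top centre [215.7203 312.6781] [ 0.5369 -0.0027  0.1654  1.    ]
```

View pics/w5.png

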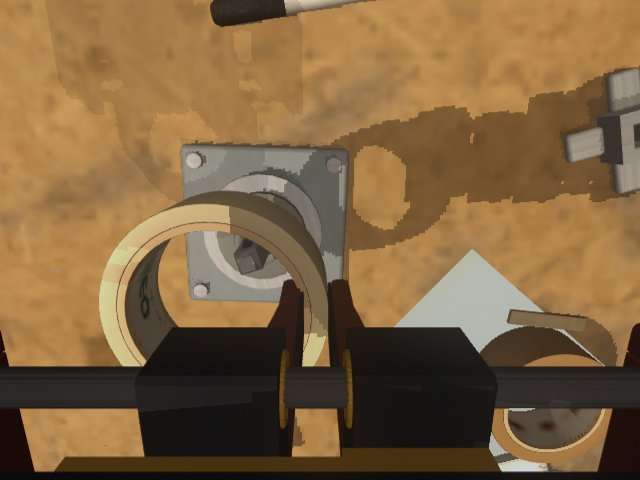

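The roll is level in the grip, its outer edges at columns 99 and 328, so its centre is about 43 mm from the TCP. The hub and spindle are visible through it.

>>> {"name": "jog_arm", "arguments": {"targets": [{"wx": 0,"wy": 0,"wz": 0,"x": -0.1,"y": 0.2,"z": 1,"claw": 0.05},{"wx": 0,"wy": 0,"wz": 0,"x": -0.1,"y": 0.2,"z": 3,"claw": 0.05},{"wx": 0,"wy": 0,"wz": 0,"x": -0.1,"y": 0.2,"z": 5,"claw": 0.05},{"wx": 0,"wy": 0,"wz": 0,"x": -0.1,"y": 0.2,"z": 7,"claw": 0.05},{"wx": 0,"wy": 0,"wz": 0,"x": -0.1,"y": 0.2,"z": 8.5,"claw": 0.05},{"wx": 0,"wy": 0,"wz": 0,"x": -0.1,"y": 0.2,"z": 9.3,"claw": 0.05},{"wx": 0,"wy": 0,"wz": 0,"x": -0.1,"y": 0.2,"z": 10,"claw": 0.05},{"wx": 0,"wy": 0,"wz": 0,"x": -0.1,"y": 0.2,"z": 10,"claw": 0.05}]}}

```text
clock: 12.82
position: [0.538, 0.0424, 0.0545]
ee_rot: [-0.0, 0.0, 1.0, -0.0]
wrist_force: [-0.6, -0.2, 0.0]
width: 0.118
grasp_force: 15.2
```

>>> {"name": "jog_arm", "arguments": {"targets": [{"wx": 0,"wy": 0,"wz": 0,"x": 0,"y": 0,"z": 0.2,"claw": 0.05},{"wx": 0,"wy": 0,"wz": 0,"x": 0,"y": 0,"z": 0.3,"claw": 0.05},{"wx": 0,"wy": 0,"wz": 0,"x": 0,"y": 0,"z": 0.3,"claw": 0.05}]}}

```text
clock: 13.2
position: [0.5382, 0.0425, 0.0518]
ee_rot: [0.0, -0.0, 1.0, 0.0]
wrist_force: [0.4, -0.1, -0.7]
width: 0.118
grasp_force: 15.2
```

>>> {"name": "jog_arm", "arguments": {"targets": [{"wx": 0,"wy": 0,"wz": 0,"x": 0,"y": 0,"z": 0,"claw": 0.27},{"wx": 0,"wy": 0,"wz": 0,"x": 0,"y": 0,"z": 0,"claw": 0.27},{"wx": 0,"wy": 0,"wz": 0,"x": 0,"y": 0,"z": -4,"claw": 0.27},{"wx": 0,"wy": 0,"wz": 0,"x": 0,"y": 0,"z": -9,"claw": 0.27},{"wx": 0,"wy": 0,"wz": 0,"x": 1,"y": 4,"z": -12,"claw": 0.6},{"wx": 0,"wy": 0,"wz": 0,"x": 2,"y": 9,"z": -12,"claw": 0.7},{"wx": 0,"wy": 0,"wz": 0,"x": 4,"y": 14,"z": -12,"claw": 0.7},{"wx": 0,"wy": 0,"wz": 0,"x": 6,"y": 19,"z": -12,"claw": 0.7}]}}

```text
clock: 14.2
position: [0.4774, 0.2339, 0.172]
ee_rot: [0.0, 0.0, 1.0, 0.0]
wrist_force: [0.4, 0.5, -0.8]
width: 0.673
grasp_force: 0.0
```

>>> {"name": "jog_arm", "arguments": {"targets": [{"wx": 0,"wy": 0,"wz": 0,"x": 0.3,"y": 5,"z": 0,"claw": 0.7},{"wx": 0,"wy": 0,"wz": 0,"x": 0.3,"y": 5.3,"z": 0,"claw": 0.7},{"wx": 0,"wy": 0,"wz": 0,"x": 0.3,"y": 5.3,"z": 0,"claw": 0.7},{"wx": 0,"wy": 0,"wz": 0,"x": 0.3,"y": 5.3,"z": 0,"claw": 0.7},{"wx": 0,"wy": 0,"wz": 0,"x": 0.3,"y": 5.3,"z": 0,"claw": 0.7}]}}

```text
clock: 14.82
position: [0.4755, 0.2841, 0.1718]
ee_rot: [0.0, 0.001, 1.0, -0.0]
wrist_force: [0.2, 0.2, -0.4]
width: 0.704
grasp_force: 0.0
```

Run:
```python
from h import *
T,im=shot("wrist","w6.png");np.save("T6.npy",T);s=manip.state();print(T,s["clock"],s["joint_pos"])
c=manip.capture("side");a=proj("side",[.538,-.0015,.05]).astype(int);c=c[a[1]-50:a[1]+50,a[0]-65:a[0]+65,::-1]
o=np.zeros((480,800,3),np.uint8);o[:300,:390]=cv2.resize(c,(390,300));o[:300,400:800]=cv2.resize(im,(400,300))
cv2.imwrite("pics/c6.png",o)
```

```text
[[-1.      0.0022  0.0001  0.4755]
 [ 0.0022  1.     -0.0001  0.2841]
 [-0.0001 -0.0001 -1.      0.1718]
 [ 0.      0.      0.      1.    ]] 14.875 [-0.8172  0.3432  0.2417  1.8435 -0.0979  0.9663  1.0356]
```

View pics/c6.png

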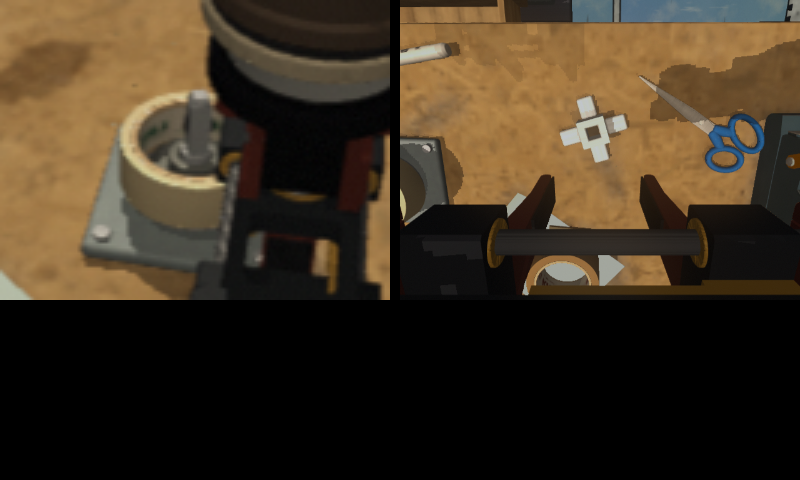

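The roll lies round the hub on the stand. The cap shows at about (309,208) in the wrist picture.

Run:
```python
from h import *
T=np.load("T6.npy");im=cv2.imread("pics/w6.png")
hsv=cv2.cvtColor(im,cv2.COLOR_BGR2HSV);x0,y0,x1,y1=245,140,375,275
m=np.zeros((480,640),np.uint8);m[y0:y1,x0:x1]=(hsv[y0:y1,x0:x1,1]<75)
m=cv2.morphologyEx(m,cv2.MORPH_OPEN,np.ones((3,3)))
c=max(cv2.findContours(m,cv2.RETR_EXTERNAL,cv2.CHAIN_APPROX_NONE)[0],key=cv2.contourArea)
r=cv2.minAreaRect((ray("wrist",c[:,0],.008,T)[:,:2]*1000).astype(np.float32));print(cv2.boundingRect(c),r)
# boss hole
h=np.zeros_like(m);h[y0:y1,x0:x1]=((hsv[y0:y1,x0:x1,2]<150))&(m[y0:y1,x0:x1]>=0)
n,l,st,ce=cv2.connectedComponentsWithStats(h)
for i in range(1,n):
    if st[i,4]>60: print(st[i],ce[i])
k=cv2.resize(im[y0:y1,x0:x1],None,fx=4,fy=4,interpolation=cv2.INTER_CUBIC);cv2.imwrite("pics/c6b.png",k)
```

```text
(256, 153, 108, 107) ((463.8306579589844, 278.94482421875), (76.33563232421875, 76.35247039794922), 60.71055221557617)
[ 253  150  122   74 1804] [315.2805 188.6984]
[295 200  27  26 451] [308.102  212.3902]
[293 229  56  46 926] [323.6523 261.2462]
```

View pics/c6b.png

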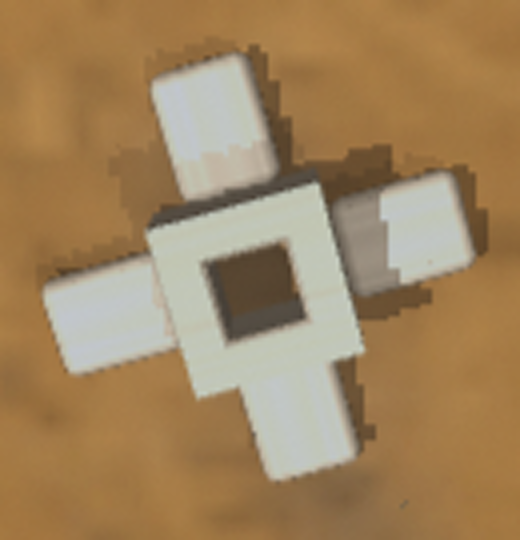

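The boss-top corners in the crop are about (147,229), (318,181), (363,352) and (198,397).

Run:
```python
from h import *
T=np.load("T6.npy")
c=np.array([[147,229],[318,181],[363,352],[198,397]])/4+[245,140]-.375
P=ray("wrist",c,.024,T)[:,:2]*1000;print(P.mean(0),cv2.minAreaRect(P.astype(np.float32)))
a=np.array([[155,85],[238,55],[447,172],[475,262],[355,455],[275,480],[72,373],[43,288]])/4+[245,140]-.375
A=ray("wrist",a,.008,T)[:,:2]*1000;print(A.mean(0),cv2.minAreaRect(A.astype(np.float32)))
s=manip.state();print(s["position"])
t=P.mean(0)/1000;print(delta([t[0],t[1],.05],np.radians(106)))
```

```text
[464.0703 278.9978] ((464.0591125488281, 279.0677490234375), (36.158687591552734, 35.388092041015625), 15.392748832702637)
[463.8662 278.9403] ((463.925537109375, 279.09259033203125), (76.236572265625, 77.23524475097656), 59.688575744628906)
[0.4754 0.2846 0.1718]
(array([ 1.1334, -0.5613, 12.1771]), 'wz', np.float64(-16.085879011831672), 'curyaw', np.float64(89.91412098816832))
```

>>> {"name": "jog_arm", "arguments": {"targets": [{"wx": 0,"wy": 0,"wz": -8,"x": 1.1,"y": -0.6,"z": 3,"claw": 0.7},{"wx": 0,"wy": 0,"wz": -15.5,"x": 1.1,"y": -0.6,"z": 7,"claw": 0.7},{"wx": 0,"wy": 0,"wz": -15.5,"x": 1.1,"y": -0.6,"z": 11,"claw": 0.7},{"wx": 0,"wy": 0,"wz": -15.5,"x": 1.1,"y": -0.6,"z": 12.2,"claw": 0.7},{"wx": 0,"wy": 0,"wz": -15.5,"x": 1.1,"y": -0.6,"z": 12.2,"claw": 0.7},{"wx": 0,"wy": 0,"wz": -15.5,"x": 1.1,"y": -0.6,"z": 12.2,"claw": 0.7}]}}

```text
clock: 15.68
position: [0.4651, 0.2799, 0.0511]
ee_rot: [0.001, -0.135, 0.991, 0.001]
wrist_force: [0.5, -0.1, 1.1]
width: 0.701
grasp_force: 0.0
```

Run:
```python
from h import *
print(tool()[:3,3],delta([.464,.279,.011],np.radians(105.5)))
```

```text
[0.4651 0.2799 0.0511] (array([ 0.1338, -0.0624,  4.007 ]), 'wz', np.float64(-0.024682292048111253), 'curyaw', np.float64(105.47531770795189))
```

>>> {"name": "jog_arm", "arguments": {"targets": [{"wx": 0,"wy": 0,"wz": 0,"x": 0.1,"y": -0.05,"z": 2,"claw": 0.6},{"wx": 0,"wy": 0,"wz": 0,"x": 0.1,"y": -0.05,"z": 3.5,"claw": 0.6},{"wx": 0,"wy": 0,"wz": 0,"x": 0.1,"y": -0.05,"z": 4,"claw": 0.55},{"wx": 0,"wy": 0,"wz": 0,"x": 0.1,"y": -0.05,"z": 4,"claw": 0.45},{"wx": 0,"wy": 0,"wz": 0,"x": 0.1,"y": -0.05,"z": 4,"claw": 0.3},{"wx": 0,"wy": 0,"wz": 0,"x": 0.1,"y": -0.05,"z": 4,"claw": 0.3},{"wx": 0,"wy": 0,"wz": 0,"x": 0.1,"y": -0.05,"z": 4,"claw": 0.3}], "squeeze": 30}}

```text
clock: 16.55
position: [0.4635, 0.2788, 0.0101]
ee_rot: [0.0, -0.135, 0.991, 0.0]
wrist_force: [0.8, 0.4, 2.9]
width: 0.405
grasp_force: 30.0
```

>>> {"name": "jog_arm", "arguments": {"targets": [{"wx": 0,"wy": 0,"wz": 0,"x": 0,"y": 0,"z": -4.5,"claw": 0.3},{"wx": 0,"wy": 0,"wz": 0,"x": 0,"y": -2,"z": -9.5,"claw": 0.3},{"wx": 0,"wy": 0,"wz": 0,"x": 0,"y": -6.5,"z": -12.5,"claw": 0.3},{"wx": 0,"wy": 0,"wz": 0,"x": 0,"y": -11.5,"z": -12.5,"claw": 0.3},{"wx": 0,"wy": 0,"wz": 0,"x": 0.2,"y": -16.5,"z": -12.5,"claw": 0.3},{"wx": 0,"wy": 0,"wz": 0,"x": 0.2,"y": -21.5,"z": -12.5,"claw": 0.3},{"wx": 0,"wy": 0,"wz": 0,"x": 0.2,"y": -26,"z": -12.5,"claw": 0.3},{"wx": 0,"wy": 0,"wz": 0,"x": 0.2,"y": -29,"z": -12.5,"claw": 0.3}]}}

```text
clock: 17.55
position: [0.5389, -0.0039, 0.1347]
ee_rot: [0.0, -0.134, 0.991, -0.0]
wrist_force: [-0.8, 0.4, -1.0]
width: 0.408
grasp_force: 30.0
```

>>> {"name": "jog_arm", "arguments": {"targets": [{"wx": 0,"wy": 0,"wz": 0,"x": 0,"y": 0,"z": 0,"claw": 0.3},{"wx": 0,"wy": 0,"wz": 0,"x": 0,"y": 0,"z": 0,"claw": 0.3},{"wx": 0,"wy": 0,"wz": 0,"x": 0,"y": 0,"z": 0,"claw": 0.3},{"wx": 0,"wy": 0,"wz": 0,"x": 0,"y": 0,"z": 0,"claw": 0.3}]}}

```text
clock: 18.05
position: [0.5387, -0.0003, 0.1346]
ee_rot: [-0.0, -0.136, 0.991, 0.0]
wrist_force: [-0.5, -0.8, -2.2]
width: 0.408
grasp_force: 30.0
```

Run:
```python
from h import *
T,im=shot("wrist","w7.png");np.save("T7.npy",T);s=manip.state();print(T,s["clock"],s["width"])
print(delta([.5384,-.0015,.12],np.radians(105.5)))
P=T@np.array([0,0,-.0139,1]);print("pred boss top",proj("wrist",P[:3],T),"tip",proj("wrist",[.5384,-.0015,.098],T))
c=im[210:360,215:415];cv2.imwrite("pics/c7.png",cv2.resize(c,None,fx=4,fy=4,interpolation=cv2.INTER_CUBIC))
```

```text
[[-0.9632 -0.2688 -0.0001  0.5387]
 [-0.2688  0.9632  0.0003 -0.0003]
 [ 0.      0.0003 -1.      0.1346]
 [ 0.      0.      0.      1.    ]] 18.1 0.40797878598039555
(array([ 0.0558, -0.091 ,  1.4634]), 'wz', np.float64(0.0753453879417053), 'curyaw', np.float64(105.57534538794171))
pred boss top [314.6212 316.0236] tip [312.7388 272.6721]
```

View pics/c7.png

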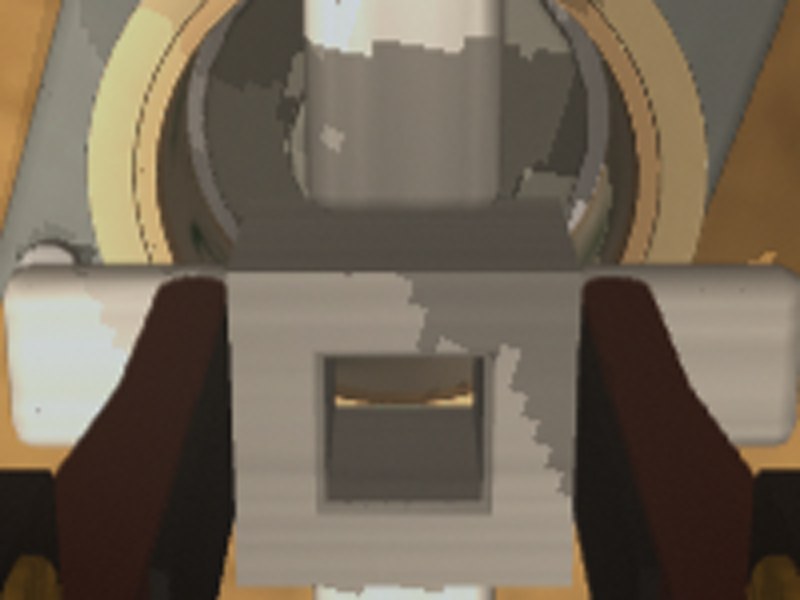

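The hole is centred at about (316,317), within 0.6 mm of the prediction, and the boss is square in the grip.

>>> {"name": "jog_arm", "arguments": {"targets": [{"wx": 0,"wy": 0,"wz": 0,"x": 0.05,"y": -0.12,"z": 1,"claw": 0.3},{"wx": 0,"wy": 0,"wz": 0,"x": 0.05,"y": -0.12,"z": 2,"claw": 0.3},{"wx": 0,"wy": 0,"wz": 0,"x": 0.05,"y": -0.12,"z": 2.6,"claw": 0.3},{"wx": 0,"wy": 0,"wz": 0,"x": 0.05,"y": -0.12,"z": 3.0,"claw": 0.3},{"wx": 0,"wy": 0,"wz": 0,"x": 0.05,"y": -0.12,"z": 3.4,"claw": 0.3},{"wx": 0,"wy": 0,"wz": 0,"x": 0.05,"y": -0.12,"z": 3.4,"claw": 0.3}]}}

```text
clock: 18.85
position: [0.5385, -0.0027, 0.1004]
ee_rot: [-0.0, -0.135, 0.991, 0.0]
wrist_force: [-0.1, 0.3, -0.8]
width: 0.407
grasp_force: 30.0
```

>>> {"name": "jog_arm", "arguments": {"targets": [{"wx": 0,"wy": 0,"wz": 0,"x": 0,"y": 0.06,"z": 0.2,"claw": 0.3},{"wx": 0,"wy": 0,"wz": 0,"x": 0,"y": 0.06,"z": 0.4,"claw": 0.3},{"wx": 0,"wy": 0,"wz": 0,"x": 0,"y": 0.06,"z": 0.7,"claw": 0.3},{"wx": 0,"wy": 0,"wz": 0,"x": 0,"y": 0.06,"z": 0.7,"claw": 0.3}]}}

```text
clock: 19.35
position: [0.5383, -0.002, 0.0934]
ee_rot: [-0.0, -0.135, 0.991, 0.0]
wrist_force: [-0.8, 0.1, -1.0]
width: 0.407
grasp_force: 30.0
```

>>> {"name": "jog_arm", "arguments": {"targets": [{"wx": 0,"wy": 0,"wz": 0,"x": 0,"y": 0,"z": 0.5,"claw": 0.3},{"wx": 0,"wy": 0,"wz": 0,"x": 0,"y": 0,"z": 1.0,"claw": 0.3},{"wx": 0,"wy": 0,"wz": 0,"x": 0,"y": 0,"z": 1.4,"claw": 0.3},{"wx": 0,"wy": 0,"wz": 0,"x": 0,"y": 0,"z": 1.8,"claw": 0.3},{"wx": 0,"wy": 0,"wz": 0,"x": 0,"y": 0,"z": 1.8,"claw": 0.3}]}}

```text
clock: 19.98
position: [0.538, -0.0021, 0.075]
ee_rot: [-0.001, -0.135, 0.991, -0.0]
wrist_force: [-0.2, -1.4, -4.6]
width: 0.403
grasp_force: 30.0
```

>>> {"name": "jog_arm", "arguments": {"targets": [{"wx": 0,"wy": 0,"wz": 0,"x": 0,"y": 0,"z": 0.15,"claw": 0.3},{"wx": 0,"wy": 0,"wz": 0,"x": 0,"y": 0,"z": 0.3,"claw": 0.3},{"wx": 0,"wy": 0,"wz": 0,"x": 0,"y": 0,"z": 0.3,"claw": 0.3}]}}

```text
clock: 20.35
position: [0.5384, -0.0021, 0.0726]
ee_rot: [-0.0, -0.135, 0.991, -0.0]
wrist_force: [-1.5, -0.7, -1.0]
width: 0.405
grasp_force: 30.0
```

>>> {"name": "jog_arm", "arguments": {"targets": [{"wx": 0,"wy": 0,"wz": 0,"x": 0,"y": 0,"z": 0.05,"claw": 0.3},{"wx": 0,"wy": 0,"wz": 0,"x": 0,"y": 0,"z": 0.1,"claw": 0.3},{"wx": 0,"wy": 0,"wz": 0,"x": 0,"y": 0,"z": 0.1,"claw": 0.3}]}}

```text
clock: 20.72
position: [0.5385, -0.002, 0.072]
ee_rot: [0.0, -0.135, 0.991, 0.0]
wrist_force: [-3.7, -1.0, 4.9]
width: 0.407
grasp_force: 30.0
```

>>> {"name": "jog_arm", "arguments": {"targets": [{"wx": 0,"wy": 0,"wz": 0,"x": 0,"y": 0,"z": 0.08,"claw": 0.3},{"wx": 0,"wy": 0,"wz": 0,"x": 0,"y": 0,"z": 0.08,"claw": 0.3},{"wx": 0,"wy": 0,"wz": 0,"x": 0,"y": 0,"z": 0.08,"claw": 0.3}]}}

```text
clock: 21.1
position: [0.5386, -0.002, 0.0719]
ee_rot: [0.0, -0.135, 0.991, 0.0]
wrist_force: [-5.1, -1.1, 14.3]
width: 0.406
grasp_force: 30.0
```

>>> {"name": "jog_arm", "arguments": {"targets": [{"wx": 0,"wy": 0,"wz": 0,"x": 0,"y": 0,"z": 0,"claw": 0.55},{"wx": 0,"wy": 0,"wz": 0,"x": 0,"y": 0,"z": 0,"claw": 0.6},{"wx": 0,"wy": 0,"wz": 0,"x": 0,"y": 0,"z": -0.5,"claw": 0.6},{"wx": 0,"wy": 0,"wz": 0,"x": 0,"y": 0,"z": -3,"claw": 0.6},{"wx": 0,"wy": 0,"wz": 0,"x": 0,"y": 0,"z": -8,"claw": 0.6},{"wx": 0,"wy": 0,"wz": 0,"x": 0,"y": -4,"z": -12,"claw": 0.6},{"wx": 0,"wy": 0,"wz": 0,"x": 0,"y": -10,"z": -12,"claw": 0.6},{"wx": 0,"wy": 0,"wz": 0,"x": 0,"y": -12,"z": -12,"claw": 0.6}]}}

```text
clock: 22.1
position: [0.571, -0.1218, 0.1918]
ee_rot: [0.001, -0.133, 0.991, -0.001]
wrist_force: [0.6, 0.4, 0.2]
width: 0.597
grasp_force: 0.0
```

Run:
```python
from h import *
s=manip.state();print(s["position"],s["clock"],s["wrist_force"])
c=manip.capture("side");a=proj("side",[.538,-.0015,.05]).astype(int);c=c[a[1]-60:a[1]+60,a[0]-80:a[0]+80,::-1]
t=manip.capture("top");b=proj("top",[.538,-.0015,.05]).astype(int);t=t[b[1]-60:b[1]+60,b[0]-80:b[0]+80,::-1]
o=np.hstack([cv2.resize(c,(400,300),interpolation=cv2.INTER_CUBIC),cv2.resize(t,(400,300),interpolation=cv2.INTER_CUBIC)])
cv2.imwrite("pics/c8.png",o)
```

```text
[ 0.571  -0.1218  0.1918] 22.1 [0.62   0.4155 0.2175]
```

View pics/c8.png

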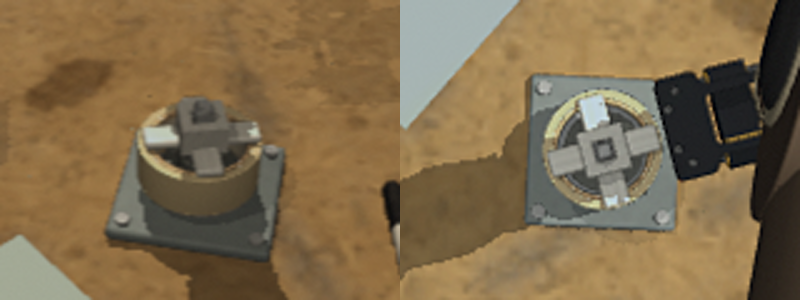

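Both views show the cap over the spindle with its four arms lying flat on the roll, which is centred on the stand. The gripper is clear, so I'm handing in.

```bash
python3 -c "
from cell import manip
print(manip.hand_in())"
```

```text
the job is handed in; nothing more can be done
None
```

The unwinder is loaded in the order asked (hub, roll, cap pressed until its arms lay flat, highest wrist force read about 15 N, handed in at about 22 s), but I viewed 11 pictures, one over the limit of 10.

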